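Fit the grater plate onto its catch box

TASK

Fit the grater plate (the one with rows of holes, not the slicing plate) onto the white catch box: hold it by its black grip, tuck its plain edge under the box's overhanging lip with the grip edge still raised, then lower the grip edge without dropping it, until the plate lies flat and fully home on its seat. Let go and leave the slicing plate, bowl, cheese and mug where they stand.

Things in the scene. Friction and masses are not known exactly. Their poses are not given: they have to be found in the camera images.
- catch_box: White plastic open-topped box, fixed to the table, lip end towards the robot, turned up to 0.4 rad. Outside 167 (x) x 123 (y) mm. Origin: centre of its underside on the table; z up. Pocket inside 155 (x) x 111 (y) mm, centred on the origin. Side walls and +x end wall rise to 62 mm, 12 mm above the seat. The -x end carries the retaining lip.
- box_seat (a point): Centre of the pocket at seat height, 50 mm above the box's origin; axes as the box. The plate rests here on an 8 mm wide ledge that runs right round the pocket. Fitted, its top lies 6 mm below the rim, and its axes agree with the box's.
- box_lip (a point): Middle of the lip's free edge, on its underside: box x = -59.5, y = 0, 65 mm above the box's origin. The lip overhangs the pocket's -x end by 18 mm over the full width and is 4 mm thick; the slot under it is 15 mm high and opens to +x. Too short an opening and too high a +x wall for a level plate: it goes in tilted 8 to 20 degrees, its -x edge low.
- grater: Grater plate, loose, flat on the table left or right of the box: steel, 150 (x) x 104 (y) x 6 mm, 0.2 to 0.33 kg, five rows of five dark holes with teeth (they rise at most 3 mm and touch nothing). Origin: centre of its underside; z up. The plain -x edge goes under the lip; a black grip bar stands near the +x edge. Its centre of mass lies within 15 mm of the origin.
- grater_grip (a point): Middle of the black upright grip bar: plate x = +56, y = 0, 32 mm above the underside; axes as the plate. The bar is 16 mm thick (x), 60 mm long (y) and reaches from 6 to 46 mm above the underside. Pinch it across its thickness, along x, with the fingertips at least 10 mm above the plate's top so that they clear the box's rim.
- grater_tuck (a point): Middle of the grater plate's plain edge, on the underside: plate x = -75, y = 0, z = 0 mm.
- grater_free (a point): Middle of the grater plate's grip edge, on the underside: plate x = +75, y = 0, z = 0 mm.
- slicer: Slicing plate, loose, to be left alone: same size, steel and black grip as the grater plate, but smooth with a single slanting slot and blade instead of rows of holes. Origin: centre of its underside.
- bowl: Small steel bowl, rim 110 mm across, 50 mm high, beyond the box; leave alone. Origin: centre of its underside.
- cheese: Block of pale yellow cheese 100 x 50 x 45 mm, beyond the box; leave alone. Origin: centre of its underside.
- mug: White mug 80 mm across, 70 mm high, beyond and to the right; leave alone. Origin: centre of its underside.

How it is judged:
By the outcome, as a careful person would: the job done as asked, in the order asked, and still so for the second after the job is handed in, with the robot touching nothing.
It also fails if it takes over 51 s, if anything falls off the work surface, if the arm or the gripper's body presses on something with over 40 N, if the wrist force passes 120 N, or if a joint passes its speed limit or range.

ROBOT

A 6-joint arm with a two-finger parallel gripper is mounted at the origin on the work surface. World frame = base frame: x ahead of the robot, y to its left, z up, the work surface at z = 0. Lengths are in mm, angles in rad, forces in N, time in s.
With the tool pointing down it reaches from about 350 to 875 mm from the base axis. Payload 4.2 kg.
Tool frame: the origin (TCP) lies between the finger pads; the fingertips stand 25 mm ahead of it and the grasp point (between the pads) lies 6 mm ahead of it; z points along the fingers, y is the line along which they close (so a half turn about z gives the same grasp; the last joint's range is limited). The gripper opens to 85 mm and grips with 20 to 120 N. Pads are 22 mm wide; open, the fingers measure 114 mm over their backs; the gripper's body (76 mm by 85 mm) begins 54 mm behind the grasp point. The pads swing forward as they close: fully open they stand 13 mm farther back than shut.
Start: joints at [1.526, 0.385, 0.008, 0, -1.194, -0.259], TCP at [186.935, 596.368, 256.312] pointing down, gripper open.
Joint ranges: [-3.14, 3.14], [-1.21, 2.06], [-1.07, 1.41], [-3.16, 2.05], [-2.99, -0.16], [-3.1, 3.1]. Speed limits (rad/s): [2.79, 2.79, 3.14, 3.14, 3.14, 3.14].

INTERFACE

Orientations are given as a unit quaternion [x, y, z, w].
In Python, from bench import read_state, get_image, job_done gives the robot as it stands.
- The arm moves only by the tool play_rows, never from a script. Its argument "series" is a list of rows, each a list of 6 numbers: the shift along the world's x, y, z in mm, then the turn, a rotation vector about the world's x, y, z in units of 6 degrees (1.0 is 6 degrees). A call has 1 to 20 rows; each row shifts and turns the commanded pose from where the row before left it; what a row does not reach is not made up. A row lasts 1/12 s, in which the tool goes at most 41.7 mm and 7.16 degrees, less where a joint would pass 70% of its speed; a pose out of reach is approached as far as the arm can. A call is refused whole if a number of a shift passes 41.7 or a number of a turn 1, either way. A call with a gripper value outside its range is refused whole. "gripper" is the opening, from 0 (shut) to 1 (fully open), set as the call begins (left out, the last holds). The fingers move at their own pace and stop on an object; the grip force is fixed at half the most. Time passes only in rows, so rows that do not move let the fingers close. It gives the time, the measured TCP pose, the force, the opening and the grip force at its end, in the units of the state.
- read_state(): the state, without advancing time (a new reading comes with each control period).
- get_image(name): name is "scene" or "top" or "wrist"; returns a dict with "image" (480x640x3 uint8, red, green, blue), "fx", "fy", "cx", "cy" (pixels), "dist_coeffs" ([k1, k2, p1, p2, k3] as OpenCV has them; the pictures are not rectified), "eye" and "rotation" of the camera in the world. Camera axes: x right, y down, z forward; pixel columns grow to the right and rows downward; lengths in mm; the calibration is good to about 2 mm. A picture is of the moment at which its call begins. There is no depth.
- job_done(): hands the job in; it is judged then, once.
The state is a dict: "clock": time; "joints": joint angles; "joint_vel": joint speeds; "joint_efforts": joint torques, N m; "position": TCP position; "ee_rot": TCP orientation; "contact_force": force on the tool from outside, world axes, zero at the start; "wrist_torque": the same for the moment, N m; "gripper_width": finger opening in mm; "grasp_force": force on a finger pad.
Only numpy, scipy, OpenCV 4.12 (cv2) and the standard library are available. Lean on these libraries where they do the work, as an engineer would, in place of code of your own. Each camera call takes 0.05 s, during which the arm holds its last target. There are 200 camera calls.

## Working session

There is one attempt and no reset: what is moved stays moved. The work goes in short steps, Python scripts to look and compute and a tool call to move; the robot and the scene stay as the last step left them, time stands still between calls to the robot, and variables do not carry over. Pictures are saved under pics/ and viewed, at most 10 in all, crops included, and the job is handed in when it is done.

Besides the shell and the picture viewer there is one more tool, called after "Emit:" by a JSON object that holds its "name" and its "arguments", one argument or row to a line. play_rows: Moves the arm, as the interface text tells. Its arguments: {"type":"object","properties":{"series":{"type":"array","items":{"type":"array","items":{"type":"number"}}},"gripper":{"type":"number"}},"required":["series"]}

```bash
mkdir -p pics
cat > h.py <<'E'
import numpy as np, cv2
from bench import read_state, get_image
def grab(n,f=None):
    d=get_image(n)
    if f: cv2.imwrite('pics/'+f,cv2.cvtColor(d['image'],cv2.COLOR_RGB2BGR))
    return d
def rays(d,px):
    K=np.array([[d['fx'],0,d['cx']],[0,d['fy'],d['cy']],[0,0,1]],float)
    u=cv2.undistortPoints(np.array(px,float).reshape(-1,1,2),K,np.array(d['dist_coeffs'],float)).reshape(-1,2)
    r=np.c_[u,np.ones(len(u))]@np.array(d['rotation']).T
    return np.array(d['eye'],float),r/np.linalg.norm(r,axis=1)[:,None]
def plane(d,px,z):
    e,r=rays(d,px); return e+r*((z-e[2])/r[:,2])[:,None]
def tri(d1,p1,d2,p2):
    e1,r1=rays(d1,p1); e2,r2=rays(d2,p2); out=[]
    for a,b in zip(r1,r2):
        t=np.linalg.lstsq(np.c_[a,-b],e2-e1,rcond=None)[0]
        q1=e1+a*t[0];q2=e2+b*t[1]; out.append(np.r_[(q1+q2)/2,np.linalg.norm(q1-q2)])
    return np.array(out)
E
python3 - <<'E'
from h import *
for n in('top','scene'):
    d=grab(n,n+'1.png'); print(n,np.round(d['eye']),np.round(d['rotation'],3).tolist(),d['fx'],d['dist_coeffs'])
    np.save(n+'1.npy',d,allow_pickle=True)
print(read_state())
E
```

```text
top [ 431.   31. 1274.] [-0.698, 0.714, -0.043, 0.036] 579.319661070623 [0.04783727 0.         0.         0.         0.        ]
scene [1336. -225.  927.] [0.753, 0.54, -0.222, -0.303] 593.2259392000178 [0.03878227 0.         0.         0.         0.        ]
{'clock': 0.1, 'joints': array([ 1.52561266e+00,  3.85481576e-01,  6.75048246e-03, -4.25859269e-04,
       -1.19401029e+00, -2.58597782e-01]), 'joint_vel': array([ 0.0001451 , -0.00196841,  0.00268561,  0.00062364, -0.00051899,
        0.00265533]), 'joint_efforts': array([-2.36867972e-04, -3.93321061e+01,  1.88930118e+01,  4.19794232e+00,
       -2.59807217e-03,  3.82926544e-06]), 'position': array([186.7997727 , 595.92962672, 255.32642925]), 'ee_rot': array([ 9.88474392e-01, -1.51384914e-01, -9.32119889e-05,  9.88078093e-04]), 'contact_force': array([-0.38429335, -0.67013577, -0.92364306]), 'wrist_torque': array([0.02322842, 0.00522083, 0.03417283]), 'grasp_force': 0.0, 'gripper_width': 85.29821172106926}
```

View pics/top1.png

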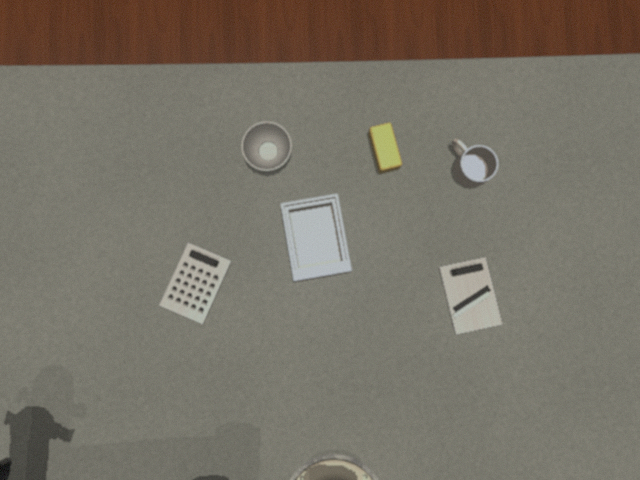

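View pics/scene1.png

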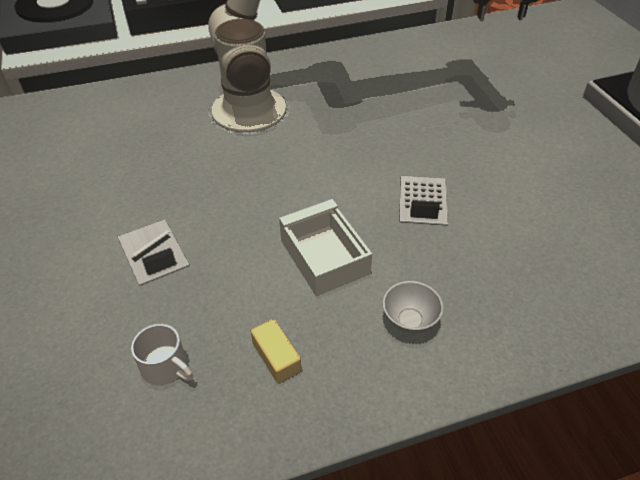

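The top view shows the grater plate at about (195,284) with its grip at (204,258), and the box at (316,238) with its lip end at the bottom. The slicer is at (470,296). In the scene view, the grater is at (424,200) and the box at (325,247).

```bash
cat > m1.py <<'E'
from h import *
T=np.load('top1.npy',allow_pickle=True).item(); S=np.load('scene1.npy',allow_pickle=True).item()
def blob(d,roi,thr):
    x0,y0,x1,y1=roi; im=d['image'][y0:y1,x0:x1].astype(np.uint8); g=im.min(2)
    m=((g>thr)*255).astype(np.uint8); m=cv2.morphologyEx(m,cv2.MORPH_CLOSE,np.ones((9,9)))
    c=max(cv2.findContours(m,cv2.RETR_EXTERNAL,cv2.CHAIN_APPROX_NONE)[0],key=cv2.contourArea)
    h=cv2.convexHull(c)
    return h+[x0,y0]
def poly(h):
    for e in np.arange(1,12,.5):
        a=cv2.approxPolyDP(h.astype(np.int32),e,True)
        if len(a)<=4: break
    return a.reshape(-1,2)
print('table',T['image'][350,400],S['image'][300,200],'box',T['image'][272,320],S['image'][213,305],'gr',T['image'][310,190],S['image'][182,410])
for nm,roi in(('grater',(140,230,245,335)),('box',(265,180,365,295))):
    h=blob(T,roi,140); r=cv2.minAreaRect(h.astype(np.float32)); b=cv2.boxPoints(r); p=plane(T,b,6 if nm=='grater' else 62)
    print(nm,np.round(b,1).tolist(),'\n',np.round(p,1).tolist(),'sides',np.linalg.norm(p[0]-p[1]),np.linalg.norm(p[1]-p[2]),'c',p.mean(0))
for nm,roi,t in(('grater',(385,165,460,235),130),('box',(270,190,385,300),130)): print('S',nm,poly(blob(S,roi,t)).tolist())
def dark(d,roi):
    x0,y0,x1,y1=roi; g=d['image'][y0:y1,x0:x1].max(2); m=((g<70)*255).astype(np.uint8)
    n,l,s,c=cv2.connectedComponentsWithStats(m); k=1+s[1:,4].argmax(); 
    pts=np.argwhere(l==k)[:,::-1].astype(np.float32)+[x0,y0]
    return cv2.minAreaRect(pts.astype(np.float32)),pts.mean(0)
rt,ct=dark(T,(180,240,230,275)); rs,cs=dark(S,(405,195,445,225)); print('grip',rt,ct,rs,cs)
print(tri(T,[ct],S,[cs]))
E
python3 m1.py
python3 - <<'E'
import cv2,numpy as np
a=cv2.imread('pics/top1.png')[175:340,150:360];b=cv2.imread('pics/scene1.png')[160:310,265:465]
a=cv2.resize(a,(400,314),interpolation=2);b=cv2.resize(b,(400,300),interpolation=2)
cv2.imwrite('pics/c1.png',np.hstack([cv2.resize(a,(400,300)),b]))
E
```

```text
table [118 117 107] [133 133 122] box [180 184 189] [207 213 193] gr [181 183 170] [183 177 166]Traceback (most recent call last):
  File "m1.py", line 16, in <module>
    h=blob(T,roi,140); r=cv2.minAreaRect(h.astype(np.float32)); b=cv2.boxPoints(r); p=plane(T,b,6 if nm=='grater' else 62)
                                                                                      ~~~~~^^^^^^^^^^^^^^^^^^^^^^^^^^^^^^^
  File "h.py", line 13, in plane
    e,r=rays(d,px); return e+r*((z-e[2])/r[:,2])[:,None]
        ~~~~^^^^^^
  File "h.py", line 10, in rays
    r=np.c_[u,np.ones(len(u))]@np.array(d['rotation']).T
      ~~~~~~~~~~~~~~~~~~~~~~~~^~~~~~~~~~~~~~~~~~~~~~~~~~
ValueError: matmul: Input operand 1 has a mismatch in its core dimension 0, with gufunc signature (n?,k),(k,m?)->(n?,m?) (size 4 is different from 3)
```

```bash
sed -i "s/np.array(d\['rotation'\]).T/Rot.from_quat(d['rotation']).as_matrix().T/; 1a from scipy.spatial.transform import Rotation as Rot" h.py; python3 m1.py
```

```text
table [118 117 107] [133 133 122] box [180 184 189] [207 213 193] gr [181 183 170] [183 177 166]
grater [[158.8000030517578, 304.79998779296875], [187.0, 241.1999969482422], [230.3000030517578, 260.5], [202.10000610351562, 324.0]] 
 [[428.3, 366.1, 6.0], [564.8, 306.1, 6.0], [520.5, 211.8, 6.0], [384.7, 273.0, 6.0]] sides 149.18265318722345 104.18274029520084 c [474.57645801 289.24874177   6.        ]
box [[279.6000061035156, 202.60000610351562], [338.1000061035156, 192.3000030517578], [351.79998779296875, 270.3999938964844], [293.29998779296875, 280.6000061035156]] 
 [[636.9, 99.3, 62.0], [656.3, -25.2, 62.0], [490.2, -49.5, 62.0], [471.5, 73.2, 62.0]] sides 125.96023246956851 167.8908983120562 c [563.72100135  24.4516342   62.        ]
S grater [[401, 176], [444, 178], [448, 223], [400, 220]]
S box [[332, 198], [372, 253], [315, 275], [279, 217]]
grip ((203.62933349609375, 258.19830322265625), (28.099580764770508, 5.1209516525268555), 23.198589324951172) [203.66906475 258.24460432] ((425.9093322753906, 209.36062622070312), (29.933549880981445, 16.563230514526367), 3.814074993133545) [424.87527352 209.19474836]
[[525.26110857 266.31724068  26.60987583   0.78340623]]
```

Sizes agree with the text: plate 149×104, box 168×126, grip height about 27. Grater yaw is about -0.41 with the grip at (525,266), and box yaw is about 0.15. Next I move over the grip.

Emit:
{"name": "play_rows", "arguments": {
  "series": [
    [21,-20.5,0,0,0,-1],
    [21,-20.5,0,0,0,-1],
    [21,-20.5,0,0,0,-1],
    [21,-20.5,0,0,0,-1],
    [21,-20.5,0,0,0,-1],
    [21,-20.5,0,0,0,-1],
    [21,-20.5,0,0,0,-1],
    [21,-20.5,0,0,0,-1],
    [21,-20.5,0,0,0,-1],
    [21,-20.5,0,0,0,-1],
    [21,-20.5,0,0,0,-1],
    [21,-20.5,0,0,0,-1],
    [21,-20.5,0,0,0,-1],
    [21,-20.5,0,0,0,-1],
    [21,-20.5,0,0,0,-1],
    [21,-20.5,0,0,0,-1],
    [0,0,0,0,0,0],
    [0,0,0,0,0,0]
  ],
  "gripper": 1
}}

```text
clock: 1.6
position: [523.4, 267.1, 255.5]
ee_rot: [-0.548, 0.836, 0.0, -0.001]
contact_force: [-0.2, 0.6, 0.2]
gripper_width: 85.6
grasp_force: 0.0
```

Run:
```python
from h import *
d=grab('wrist','w1.png'); np.save('w1.npy',d,allow_pickle=True)
s=read_state(); print(s['clock'],s['joints'],s['position'],Rot.from_quat(s['ee_rot']).as_matrix().round(3).tolist(),d['eye'],d['rotation'])
```

```text
1.65 [ 7.48755171e-01  3.22090120e-01 -8.75602371e-02 -4.49072238e-04
 -1.16233525e+00 -1.15752456e+00] [522.85548248 267.88340484 255.68674906] [[-0.398, -0.918, -0.001], [-0.918, 0.398, -0.001], [0.001, 0.001, -1.0]] [497.43814818 206.83358716 373.57181975] [0.2017046  0.97045814 0.12973008 0.02638871]
```

View pics/w1.png

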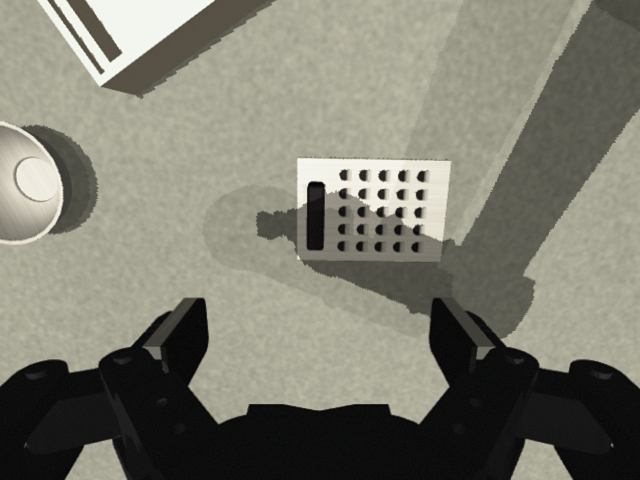

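The wrist view shows the plate with corners near (298,158), (451,160), (441,262), (298,260), and the grip bar at (316,216). The box corner is at top left. I refine the grip pose from this view, and its height from wrist and top together.

```bash
cat > m2.py <<'E'
from h import *
T=np.load('top1.npy',allow_pickle=True).item();W=np.load('w1.npy',allow_pickle=True).item()
def darkrect(d,roi,thr=45):
    x0,y0,x1,y1=roi; g=d['image'][y0:y1,x0:x1].max(2); m=((g<thr)*255).astype(np.uint8)
    n,l,s,c=cv2.connectedComponentsWithStats(m); k=1+s[1:,4].argmax()
    p=np.argwhere(l==k)[:,::-1].astype(np.float32)+np.float32([x0,y0]); return cv2.boxPoints(cv2.minAreaRect(p)),p
b,p=darkrect(W,(300,170,330,258)); print(b.tolist())
for z in(26,46): 
    q=plane(W,b,z); print(z,q.round(1).tolist(),q.mean(0).round(1))
ct=[[203.67,258.24]]
print('tri',tri(W,[b.mean(0)],T,ct).round(1))
# plate: edges
c=[[298,158],[451,160],[441,262],[298,260]]
q=plane(W,c,6); print(q.round(1).tolist(),[np.linalg.norm(q[i]-q[(i+1)%4]).round(1) for i in range(4)],q.mean(0))
e=(q[0]+q[3]-q[1]-q[2]); print('yaw',np.arctan2(e[1],e[0]))
E
python3 m2.py
```

```text
[[307.0, 182.0], [323.0, 182.0], [323.0, 249.0], [307.0, 249.0]]
26 [[521.7, 237.4, 26.0], [508.1, 243.3, 26.0], [533.7, 302.8, 26.0], [548.0, 296.6, 26.0]] [527.9 270.   26. ]
46 [[520.3, 235.6, 46.0], [507.5, 241.2, 46.0], [531.6, 297.3, 46.0], [545.1, 291.4, 46.0]] [526.2 266.4  46. ]
tri [[526.6 268.1  24.    4. ]]
[[521.8, 214.6, 6.0], [386.5, 275.2, 6.0], [428.7, 370.3, 6.0], [564.3, 308.9, 6.0]] [np.float64(148.2), np.float64(104.0), np.float64(148.9), np.float64(103.5)] [475.31833218 292.25832315   6.        ]
yaw -0.4231777530717911
```

Emit:
{"name": "play_rows", "arguments": {
  "series": [
    [3,0,-25,0,0,0],
    [0,0,-30,0,0,0],
    [0,0,-35,0,0,0],
    [0,0,-35,0,0,0],
    [0,0,-30,0,0,0],
    [0,0,-27,0,0,0],
    [0,0,-20,0,0,0],
    [0,0,-10,0,0,0],
    [0,0,0,0,0,0],
    [0,0,0,0,0,0]
  ]
}}

```text
clock: 2.48
position: [525.9, 269.3, 44.7]
ee_rot: [-0.55, 0.835, -0.0, 0.0]
contact_force: [0.4, 0.1, 0.7]
gripper_width: 85.4
grasp_force: 0.0
```

Emit:
{"name": "play_rows", "arguments": {
  "series": [
    [0,0,0,0,0,0],
    [0,0,0,0,0,0],
    [0,0,0,0,0,0],
    [0,0,0,0,0,0],
    [0,0,0,0,0,0],
    [0,0,0,0,0,0],
    [0,0,0,0,0,0],
    [0,0,0,0,0,0],
    [0,0,0,0,0,0],
    [0,0,0,0,0,0]
  ],
  "gripper": 0
}}

```text
clock: 3.32
position: [526.4, 268.6, 45.0]
ee_rot: [-0.549, 0.836, -0.0, 0.001]
contact_force: [0.3, -0.4, 4.7]
gripper_width: 15.2
grasp_force: 59.5
```

Grasp is good: opening 15.2, force 59.5 N. Now I lift, carry the plate to hover above the box, yaw it +32.4° and tilt it 14°.

Emit:
{"name": "play_rows", "arguments": {
  "series": [
    [0,0,15,0,0,0],
    [0,0,25,0,0,0],
    [0,0,30,0,0,0],
    [0,0,30,0,0,0],
    [0,0,30,0,0,0],
    [0,0,20,0,0,0],
    [9,-19.5,0,0,0,0.9],
    [9,-19.5,0,0,0,0.9],
    [9,-19.5,0,0,0,0.9],
    [9,-19.5,0,0,0,0.9],
    [9,-19.5,0,0,0,0.9],
    [9,-19.5,0,0,0,0.9],
    [9,-19.5,0,0.06,-0.385,0],
    [9,-19.5,0,0.06,-0.385,0],
    [9,-19.5,0,0.06,-0.385,0],
    [9,-19.5,0,0.06,-0.385,0],
    [9,-19.5,0,0.06,-0.385,0],
    [9,-18.5,0,0.05,-0.385,0],
    [0,0,0,0,0,0],
    [0,0,0,0,0,0]
  ]
}}

```text
clock: 4.98
position: [632.7, 34.2, 192.6]
ee_rot: [0.754, -0.646, 0.079, -0.091]
contact_force: [0.8, 0.4, -1.8]
gripper_width: 15.0
grasp_force: 59.0
```

Run:
```python
from h import *
for n in('top','scene','wrist'):
    d=grab(n,n+'2.png'); np.save(n+'2.npy',d,allow_pickle=True)
a,b,c=[cv2.imread(f'pics/{n}2.png') for n in('top','scene','wrist')]
a=cv2.resize(a[150:350,200:440],(400,300),interpolation=2);b=cv2.resize(b[120:345,200:500],(400,300),interpolation=2);c=cv2.resize(c,(400,300))
cv2.imwrite('pics/c2.png',np.vstack([np.hstack([a,b]),np.hstack([c,c*0])]))
s=read_state(); R=Rot.from_quat(s['ee_rot']).as_matrix(); print(s['clock'],s['joints'].round(2),s['position'],R.round(3).tolist(),s['contact_force'],s['wrist_torque'],s['gripper_width'])
```

```text
5.1333 [ 0.33  0.35 -0.26  0.06 -0.72 -0.22] [633.65098401  35.95177657 193.68781637] [[0.157, -0.959, 0.238], [-0.988, -0.152, 0.036], [0.001, -0.241, -0.971]] [ 0.40775193 -0.63357829 -3.19492355] [-0.07928298  0.53855087  0.02186648] 15.178203247371908
```

View pics/c2.png

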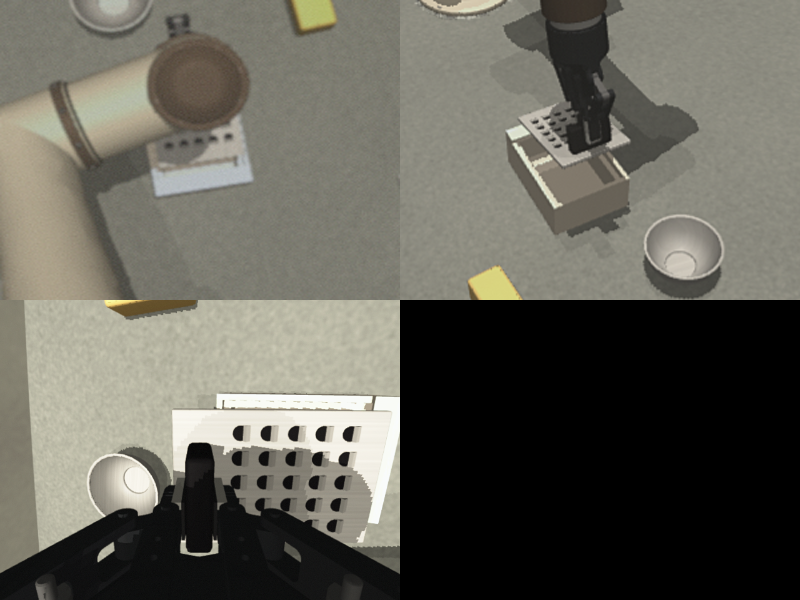

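The composite shows the plate held and tilted with the plain edge low. In the wrist view its +y edge runs from (277,176) to (627,178), and the box side wall and lip lie beyond and to the right. I check the plate in the hand, and refine the box from two views.

```bash
cat > m3.py <<'E'
from h import *
T,S,W1,W2=[np.load(n+'.npy',allow_pickle=True).item() for n in('top1','scene1','w1','wrist2')]
s=read_state(); R=Rot.from_quat(s['ee_rot']).as_matrix(); p=s['position']
P=np.c_[-R[:,1],-R[:,0],-R[:,2]]
# plate edges in wrist2, in plate axes relative to expected grip foot
g=W2['image'].min(2).astype(float)
def edge(cols,y0,y1):
    out=[]
    for c in cols:
        col=cv2.GaussianBlur(W2['image'][:,:,2].astype(np.float32),(3,3),0)[y0:y1,c]; out.append([c,y0+.5+np.argmax(np.diff(col))])
    return out
pts=edge(range(300,620,20),160,195)+[[277,176],[627,178]]
e,r=rays(W2,pts); n=P[:,2]; o=p-38.5*n
q=e+r*(((o-e)@n)/(r@n))[:,None]; L=(q-o)@P+[56,0,6]
print('plate frame y of +y edge (want 52), corners x want 75,-75\n',L.round(1).tolist())
# box from two views
b=np.array([[279.6,202.6],[338.1,192.3]]); 
im=[]
for d,roi,f in((T,(260,175,370,300),5),(S,(260,185,390,305),5)):
    x0,y0,x1,y1=roi; im.append(cv2.resize(d['image'][y0:y1,x0:x1,::-1],(400,int(400*(y1-y0)/(x1-x0))),interpolation=cv2.INTER_CUBIC)[:400])
h=min(i.shape[0] for i in im); 
x0,y0,x1,y1=0,0,320,160
w=cv2.resize(W1['image'][0:110,20:300,::-1],(800,int(110*800/280)),interpolation=cv2.INTER_CUBIC)
out=np.vstack([np.hstack([i[:h] for i in im]),w]); out=out[:h+314]; print(h,out.shape)
cv2.imwrite('pics/c3.png',cv2.resize(out,(800,out.shape[0])) if out.shape[0]<=600 else cv2.resize(out,None,fx=600/out.shape[0],fy=600/out.shape[0]))
print(600/out.shape[0])
E
python3 m3.py
```

```text
plate frame y of +y edge (want 52), corners x want 75,-75
 [[63.8, -51.8, 6.0], [55.5, -51.8, 6.0], [47.2, -51.8, 6.0], [38.9, -51.8, 6.0], [30.5, -51.8, 6.0], [22.2, -51.8, 6.0], [13.9, -51.4, 6.0], [5.5, -51.5, 6.0], [-2.8, -51.5, 6.0], [-11.2, -51.5, 6.0], [-19.6, -51.5, 6.0], [-28.1, -51.6, 6.0], [-36.6, -51.2, 6.0], [-45.1, -51.2, 6.0], [-53.6, -51.3, 6.0], [-62.3, -50.9, 6.0], [73.3, -51.6, 6.0], [-73.9, -51.2, 6.0]]
369 (683, 800, 3)
0.8784773060029283
```

View pics/c3.png

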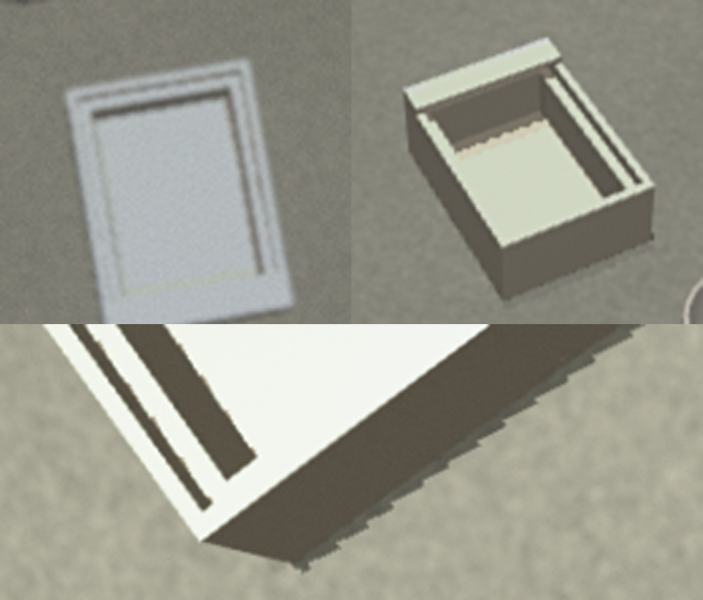

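The crops show the box corners. Top view: (281,204.1), (338,193.8), (352,270.2). Scene view: (372.5,253.4), (316.6,276.4), (279.6,217.6). The wrist view has the +x+y corner at (101,86.5).

```bash
cat > m4.py <<'E'
from h import *
T,S,W=[np.load(n+'.npy',allow_pickle=True).item() for n in('top1','scene1','w1')]
t=[[281,204.1],[338,193.8],[352,270.2]]; s=[[372.5,253.4],[316.6,276.4],[279.6,217.6]]
print('tri T,S\n',tri(T,t,S,s).round(1)); print('T,W',tri(T,t[:1],W,[[100.9,86.5]]).round(1)); print('W,S',tri(W,[[100.9,86.5]],S,s[:1]).round(1))
pT=np.r_[plane(T,t[:2],62),plane(T,t[2:],69)]; pS=np.r_[plane(S,s[:2],62),plane(S,s[2:]+[[333.2,199.1]],69)]
print('W',plane(W,[[100.9,86.5]],62).round(1))
loc=np.array([[83.5,61.5],[83.5,-61.5],[-83.5,-61.5],[-83.5,61.5]])
for n,q in(('T',pT),('S',pS)):
    q=q[:,:2]; l=loc[:len(q)]; a=q-q.mean(0); b=l-l.mean(0)
    yaw=np.arctan2((b[:,0]*a[:,1]-b[:,1]*a[:,0]).sum(),(b*a).sum()); R=np.array([[np.cos(yaw),-np.sin(yaw)],[np.sin(yaw),np.cos(yaw)]])
    c=q.mean(0)-R@l.mean(0); print(n,q.round(1).tolist(),'yaw',yaw,'c',c.round(1),'res',(q-l@R.T-c).round(1).tolist())
# wrist1 long edge direction (+y wall outer top edge) from contour at z=62
e=plane(W,[[100.9,86.5],[20+490/2.51,0]],62); v=e[1]-e[0]; print('W edge +y wall dir',np.arctan2(-v[1],-v[0]))
e=plane(W,[[100.9,86.5],[20+43/2.51,0]],62); v=e[1]-e[0]; print('W edge +x wall dir -90:',np.arctan2(-v[0],v[1])*-1)
E
python3 m4.py
```

```text
tri T,S
 [[634.4  97.9  60.    3.2]
 [654.  -23.2  60.1   3.7]
 [490.3 -48.5  70.1   1.7]]
T,W [[636.7  98.2  58.    5.8]]
W,S [[636.9  99.9  61.8   2.6]]
W [[637.4 101.1  62. ]]
T [[633.6, 96.3], [653.1, -24.9], [490.2, -49.4]] yaw 0.155983521345765 c [561.6  23.3] res [[-1.0, -0.7], [-0.5, -0.4], [1.5, 1.0]]
S [[636.3, 98.8], [656.0, -21.8], [489.5, -47.4], [472.9, 74.3]] yaw 0.14974872440106254 c [563.7  26. ] res [[-0.7, -0.5], [0.6, 0.6], [-0.8, -0.1], [1.0, -0.0]]
W edge +y wall dir 0.1556996523342733
W edge +x wall dir -90: 2.975141800731867
```

Heights check (60 and 70 mm, against 62 and 69). Box centre is about (563.8,26.8), yaw 0.153. I lower to just above the rim and check sideways clearance before entering.

Emit:
{"name": "play_rows", "arguments": {
  "series": [
    [0,0.9,-12,0,0,0],
    [-0.3,0.9,-17,0,0,0],
    [0,0,-14,0,0,0],
    [0,0,-6,0,0,0],
    [0,0,0,0,0,0],
    [0,0,0,0,0,0]
  ]
}}

```text
clock: 5.63
position: [633.9, 37.8, 145.4]
ee_rot: [0.755, -0.644, 0.08, -0.092]
contact_force: [0.3, 0.4, -2.3]
gripper_width: 14.7
grasp_force: 59.0
```

Run:
```python
from h import *
d=grab('wrist','w3.png'); np.save('w3.npy',d,allow_pickle=True)
s=read_state(); R=Rot.from_quat(s['ee_rot']).as_matrix(); print(s['clock'],s['position'],R.round(3).tolist())
cv2.imwrite('pics/w3c.png',cv2.resize(d['image'][120:400,240:640,::-1],(800,560),interpolation=cv2.INTER_CUBIC))
```

```text
5.6833 [634.34369711  37.77718549 146.17630338] [[0.157, -0.958, 0.241], [-0.988, -0.153, 0.037], [0.002, -0.244, -0.97]]
```

View pics/w3c.png

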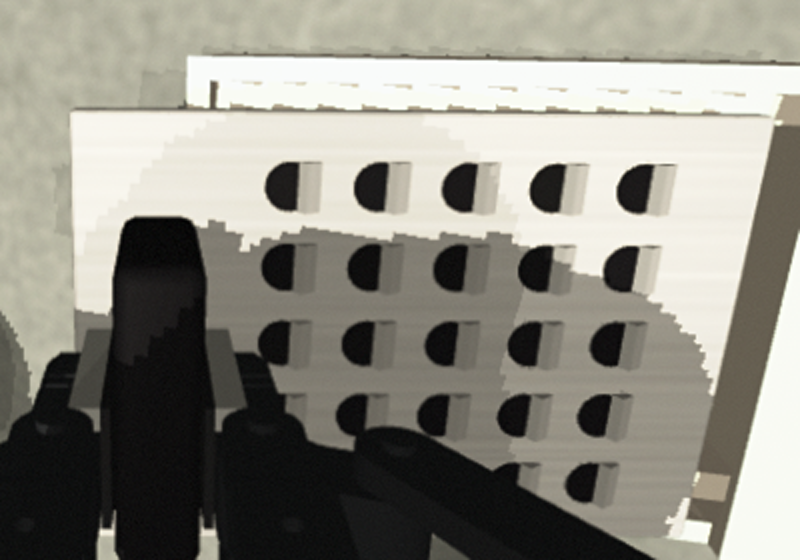

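The crop shows the box's -y wall outer rim from (334,148) to (640,152) full-frame, the lip's free edge from (640,234) to (601,397), and the plate edge at y≈174–178. I compute box and plate from this one view.

```bash
cat > m5.py <<'E'
from h import *
import sys
W=np.load('w3.npy',allow_pickle=True).item(); s=read_state(); R=Rot.from_quat(s['ee_rot']).as_matrix(); p=s['position']
P=np.c_[-R[:,1],-R[:,0],-R[:,2]]; n=P[:,2]
F=lambda a:np.array(a)/2+[240,120]
a=plane(W,F([[188,56],[800,64]]),62); l=plane(W,F([[800,228],[722,555]]),69)
va=a[0]-a[1]; vl=l[0]-l[1]
yaw=np.arctan2(va[1],va[0]); print('wall yaw',yaw,'lip edge normal yaw',np.arctan2(vl[1],vl[0])+np.pi/2)
print(a.round(1).tolist(),l.round(1).tolist())
yw=yaw; B=np.array([[np.cos(yw),-np.sin(yw)],[np.sin(yw),np.cos(yw)]])
xb=[(a[0,:2]@B)[0]-83.5,(l.mean(0)[:2]@B)[0]+59.5]; yb=(a.mean(0)[:2]@B)[1]+61.5; print('box x from corner/lip',xb,'c',B@[np.mean(xb),yb])
pl=F([[72,110],[772,117],[715,370]]); e,r=rays(W,pl); o=p-38.5*n; q=e+r*(((o-e)@n)/(r@n))[:,None]
print('plate frame',((q-o)@P+[56,0,6]).round(1).tolist()); print('plate yaw',np.arctan2(*(q[0]-q[1])[[1,0]]))
Q=q[:,:2]@B-[np.mean(xb),yb]; print('plate in box',Q.round(1).tolist(),q[:,2].round(1))
E
python3 m5.py
```

```text
wall yaw 0.15574691004084737 lip edge normal yaw 0.15777695506710354
[[656.4, -21.2, 62.0], [518.7, -42.8, 62.0]] [[509.6, -8.0, 69.0], [496.0, 77.4, 69.0]]
box x from corner/lip [np.float64(561.717945970429), np.float64(561.6226121097812)] c [564.37064284  26.63010079]
plate frame [[73.5, -51.7, 6.0], [-73.5, -50.7, 6.0], [-72.8, 7.2, 6.0]]
plate yaw 0.15140450584245954
plate in box [[97.3, -51.5], [-45.2, -50.9], [-44.7, 7.0]] [113.2  77.4  77.4]
```

One view gives box centre (564.4,26.6), consistent with the earlier estimates. The plate is centred within 1 mm and aligned to 0.004 rad. Next: lower the tuck edge into the pocket and slide it under the lip.

Emit:
{"name": "play_rows", "arguments": {
  "series": [
    [0,-0.4,-5,0,0,0.04],
    [0,0,-6,0,0,0],
    [0,0,-5,0,0,0],
    [0,0,-2.5,0,0,0],
    [0,0,0,0,0,0],
    [0,0,0,0,0,0]
  ]
}}

```text
clock: 6.18
position: [633.6, 36.7, 126.6]
ee_rot: [0.756, -0.643, 0.08, -0.092]
contact_force: [1.1, -0.8, -1.9]
gripper_width: 15.1
grasp_force: 58.9
```

Emit:
{"name": "play_rows", "arguments": {
  "series": [
    [-3,-0.5,0,0,0,0],
    [-4,-0.6,0,0,0,0],
    [-4,-0.6,0,0,0,0],
    [-4,-0.6,0,0,0,0],
    [-3,-0.5,0,0,0,0],
    [-2,-0.3,0,0,0,0],
    [0,0,0,0,0,0],
    [0,0,0,0,0,0]
  ]
}}

```text
clock: 6.85
position: [613.7, 33.7, 127.0]
ee_rot: [0.756, -0.643, 0.08, -0.093]
contact_force: [-0.4, -0.0, -3.1]
gripper_width: 15.2
grasp_force: 59.0
```

Emit:
{"name": "play_rows", "arguments": {
  "series": [
    [-2.5,-0.4,0,0,0,0],
    [-2.5,-0.4,0,0,0,0],
    [-2,-0.3,0,0,0,0],
    [-1.7,-0.3,-0.5,0,0,0],
    [0,0,-0.5,0,0,0],
    [0,0,0,0,0,0],
    [0,0,0,0,0,0]
  ]
}}

```text
clock: 7.43
position: [605.0, 32.3, 125.8]
ee_rot: [0.756, -0.643, 0.08, -0.092]
contact_force: [-0.1, -0.1, -1.9]
gripper_width: 14.8
grasp_force: 59.0
```

Run:
```python
from h import *
d=grab('wrist','w4.png'); np.save('w4.npy',d,allow_pickle=True); e=grab('scene','s4.png')
s=read_state(); R=Rot.from_quat(s['ee_rot']).as_matrix(); print(s['clock'],s['position'],R.round(3).tolist(),s['contact_force'],s['wrist_torque'])
a=cv2.resize(d['image'][100:400,240:640,::-1],(400,300)); b=cv2.resize(e['image'][170:320,245:445,::-1],(400,300),interpolation=2)
cv2.imwrite('pics/c4.png',np.hstack([a,b]))
```

```text
7.5333 [605.02792384  32.27655758 125.79877385] [[0.16, -0.958, 0.239], [-0.987, -0.156, 0.037], [0.002, -0.242, -0.97]] [ 0.70581253  0.07669131 -2.32152825] [-0.11617482  0.55641325 -0.01697557]
```

View pics/c4.png

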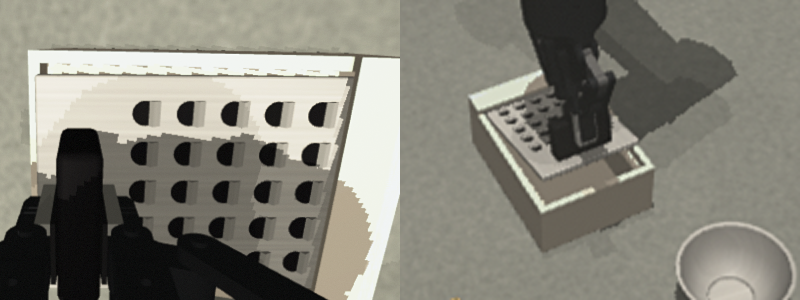

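The plain edge is under the lip, the grip edge is raised and the side gaps look even. Now I lower the grip edge, turning about the tucked edge.

Emit:
{"name": "play_rows", "arguments": {
  "series": [
    [1.1,0.18,-1.8,-0.0225,0.144,0],
    [1.1,0.17,-1.8,-0.0225,0.144,0],
    [1.05,0.17,-1.8,-0.0225,0.144,0],
    [1.05,0.16,-1.85,-0.0225,0.144,0],
    [1,0.16,-1.9,-0.0225,0.144,0],
    [1,0.15,-1.9,-0.0225,0.144,0],
    [0.95,0.15,-1.9,-0.0225,0.144,0],
    [0.95,0.14,-1.9,-0.0225,0.144,0],
    [0.88,0.14,-1.9,-0.0225,0.144,0],
    [0.88,0.14,-1.95,-0.0225,0.144,0],
    [0.82,0.13,-1.95,-0.0225,0.144,0],
    [0.82,0.13,-1.95,-0.0225,0.144,0],
    [0,0,0,0,0,0],
    [0,0,0,0,0,0]
  ]
}}

```text
clock: 8.7
position: [616.8, 34.1, 103.1]
ee_rot: [0.761, -0.648, 0.02, -0.023]
contact_force: [0.4, -0.2, -2.2]
gripper_width: 15.2
grasp_force: 59.0
```

```bash
cat > st.py <<'E'
from h import *
s=read_state(); R=Rot.from_quat(s['ee_rot']).as_matrix(); p=s['position']; P=np.c_[-R[:,1],-R[:,0],-R[:,2]]
B=np.array([[np.cos(.1557),-np.sin(.1557)],[np.sin(.1557),np.cos(.1557)]])
for n,o in(('tuck',[-131,.4,-44.5]),('free',[19,.4,-44.5])):
    q=p+P@o; print(n,((q[:2]-[564.4,26.6])@B).round(1),q[2].round(1))
print('axes',P.round(3).tolist(),s['contact_force'].round(1),s['wrist_torque'].round(2),s['gripper_width'],s['clock'])
E
python3 st.py
```

```text
tuck [-75.1  -1. ] 50.6
free [74.7 -0.2] 59.9
axes [[0.985, -0.161, -0.061], [0.16, 0.987, -0.009], [0.062, -0.0, 0.998]] [ 0.4 -0.2 -2.2] [0.03 0.02 0.04] 15.222656788151939 8.7
```

Emit:
{"name": "play_rows", "arguments": {
  "series": [
    [0.77,0.12,-1.95,-0.0225,0.144,0],
    [0.77,0.12,-1.95,-0.0225,0.144,0],
    [0.7,0.11,-2,-0.0225,0.144,0],
    [0.7,0.11,-2,-0.0225,0.144,0],
    [0,0,-0.3,0,0,0],
    [0,0,0,0,0,0],
    [0,0,0,0,0,0],
    [0,0,0,0,0,0]
  ]
}}

```text
clock: 9.37
position: [619.8, 34.6, 95.1]
ee_rot: [0.762, -0.648, 0.0, -0.001]
contact_force: [1.7, -0.0, -1.6]
gripper_width: 14.8
grasp_force: 59.2
```

```bash
python3 st.py
```

```text
tuck [-75.  -1.] 50.5
free [75.  -0.2] 50.7
axes [[0.987, -0.161, -0.001], [0.161, 0.987, -0.0], [0.001, -0.0, 1.0]] [ 1.7 -0.  -1.6] [ 0.  -0.2  0. ] 14.839178725680542 9.3667
```

Emit:
{"name": "play_rows", "arguments": {
  "series": [
    [0,0,-0.4,0,0,0],
    [0,0,-0.4,0,0,0],
    [0,0,0,0,0,0],
    [0,0,0,0,0,0],
    [0,0,0,0,0,0]
  ]
}}

```text
clock: 9.78
position: [619.7, 34.6, 95.1]
ee_rot: [0.762, -0.648, 0.001, -0.0]
contact_force: [-1.8, 1.5, 6.1]
gripper_width: 15.2
grasp_force: 60.0
```

The plate is on the seat: height stopped at 95.1 with a 6 N reaction. I release and look before retreating.

Emit:
{"name": "play_rows", "arguments": {
  "series": [
    [0,0,0,0,0,0],
    [0,0,0,0,0,0],
    [0,0,0,0,0,0],
    [0,0,0,0,0,0],
    [0,0,0,0,0,0],
    [0,0,0,0,0,0]
  ],
  "gripper": 0.5
}}

```text
clock: 10.28
position: [619.4, 34.5, 94.0]
ee_rot: [0.762, -0.648, 0.0, 0.0]
contact_force: [0.2, -0.6, -0.2]
gripper_width: 43.1
grasp_force: 0.0
```

Emit:
{"name": "play_rows", "arguments": {
  "series": [
    [0,0,8,0,0,0],
    [0,0,15,0,0,0],
    [0,0,25,0,0,0],
    [0,0,35,0,0,0],
    [0,0,35,0,0,0],
    [0,0,30,0,0,0],
    [-10,30,10,0,0,0],
    [-20,35,0,0,0,0],
    [-20,35,0,0,0,0],
    [-20,35,0,0,0,0],
    [-20,35,0,0,0,0],
    [-20,35,0,0,0,0],
    [-20,35,0,0,0,0],
    [-20,35,0,0,0,0],
    [0,0,0,0,0,0],
    [0,0,0,0,0,0]
  ]
}}

```text
clock: 11.62
position: [468.4, 311.3, 252.9]
ee_rot: [0.763, -0.646, 0.0, -0.001]
contact_force: [0.0, -0.2, -1.1]
gripper_width: 42.2
grasp_force: 0.0
```

Run:
```python
from h import *
d=grab('top','t5.png'); e=grab('scene','s5.png')
print(read_state()['contact_force'])
a=cv2.resize(d['image'][170:305,255:375,::-1],(400,450),interpolation=2); b=cv2.resize(e['image'][180:315,265:385,::-1],(400,450),interpolation=2)
cv2.imwrite('pics/c5.png',np.hstack([a,b]))
```

```text
[ 0.79394946 -1.15398158  0.52916255]
```

View pics/c5.png

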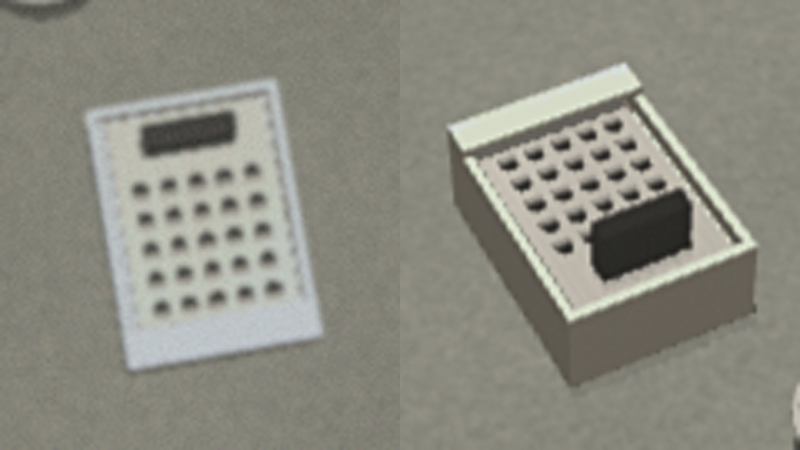

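The plate lies flat inside the rim, under the lip, with even margins. In this composite the grip is at (190,133) in the top view and (640,233) in the scene view. Handing in.

```bash
python3 -c "
from bench import job_done
print(job_done())"
```

```text
the job is handed in; nothing more can be done
None
```

The grater plate is flat on its seat in the catch box, plain edge tucked under the lip, and let go; the slicing plate, bowl, cheese and mug were not touched, and the job was handed in at about 12 s (no verdict returned).

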